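# Close the decanter with its two-stop pump stopper

## Robot

A 6-joint arm with a two-finger parallel gripper is mounted at the origin on the work surface. World frame = base frame: x ahead of the robot, y to its left, z up, the work surface at z = 0. Lengths are in m, angles in rad, forces in N, time in s.
With the tool pointing down it reaches from about 0.25 to 0.725 m from the base axis. Payload 4 kg.
Tool frame: the origin (TCP) lies midway between the tips of the shut fingers; the grasp point (between the pads) lies pinch_z behind it (pinch_z is the distance from the TCP to the grasp point, in m); z points along the fingers, y is the direction in which the jaws open and shut (so a half turn about z gives the same grasp; the last joint's range is limited). The gripper opens to 85 mm and grips with 20 to 120 N. Pads are 22 mm wide; open, the fingers measure 114 mm over their backs; the gripper's body (76 mm by 85 mm) begins 54 mm behind the grasp point. The pads swing forward as they close: fully open they stand 13 mm farther back than shut.
Start: joints at [-1.166, 0.241, 0.005, 1.335, 0, 1.571], TCP at [0.197, -0.46, 0.231] pointing down, gripper open.
Joint ranges: [-2.72, 2.72], [-1.05, 1.87], [-1.09, 1.28], [-1.99, 2.15], [-1.42, 1.44], [-3.14, 3.14]. Speed limits (rad/s): [2.79, 2.79, 3.14, 3.14, 3.14, 3.14].

## Interface

Orientations are given as a unit quaternion [x, y, z, w].
In Python, from workcell import * gives the robot as it stands.
- The arm moves only by the tool move_arm, never from a script. Its argument "motion" is a list of rows, each a list of 3 entries, a list of its own where there are three numbers: the finger opening in mm, from 0 to 85.4, then the shift along the tool's x, y, z in units of 50 mm (1.0 is 50 mm), then the turn about the tool's z in units of 6 degrees (1.0 is 6 degrees). In form: [[claw, [dx, dy, dz], roll], ...]. A call has exactly 10 rows; each row is the pose to reach, as a shift and turn from the pose commanded when the call began, along the tool's axes at that moment; what a row does not reach only later rows make up. A row lasts 1/10 s, in which the tool goes at most 50 mm and 8.59 degrees, less where a joint would pass 70% of its speed; a pose out of reach is approached as far as the arm can. A call with a gripper value outside its range is refused whole. The fingers move at their own pace and stop on an object; the grip force is fixed at half the most. Time passes only in rows, so rows that repeat a pose let the fingers close, or fill a call up. It gives the time, the measured TCP pose, the force and the opening at its end, in the units of the state.
- get_obs(): the state, without advancing time (a new reading comes with each control period).
- camera(name): name is "side" or "top" or "wrist"; returns a dict with "color" (400x640x3 uint8, red, green, blue), "fx", "fy", "cx", "cy" (pixels), "rvec" (rotation vector, rad) and "tvec" (3), from world to camera coordinates, as OpenCV has them; the wrist camera has in their place "mount" (4x4, takes a point from camera to tool coordinates, whose origin is the TCP and whose axes are the flange's). Camera axes: x right, y down, z forward; pixel columns grow to the right and rows downward; lengths in m; the calibration is good to about 2 mm. A picture is of the moment at which its call begins: read the wrist's pose just before it. There is no depth.
- job_done(): hands the job in, once; it reports no verdict.
The state is a dict: "clock": time; "joint_pos": joint angles; "joint_vel": joint speeds; "tau": joint torques, N m; "eef_pos": TCP position; "tool_rot": TCP orientation; "ft_force": force on the tool from outside, world axes, zero at the start; "ft_torque": the same for the moment, N m; "grip_width": finger opening in m.
Only numpy, scipy, OpenCV 4.12 (cv2) and the standard library are available. Lean on these libraries where they do the work, as an engineer would, in place of code of your own. Each camera call takes 0.05 s, during which the arm holds its last target.

## Task

Close the crystal decanter with the steel pump stopper from the wooden stand: set it fully home and upright in the decanter's neck and let go of it. Then push its red plunger down through the soft first stop to the stiffer second stop, keep it there for about half a second and let it spring right back up. Crystal is fragile: set the stopper in gently, never push the plunger with more than 25 N, leave the decanter standing within a few centimetres of its place, and do not disturb the other barware.

Things in the scene. Friction and masses are not known exactly. Their poses are not given: they have to be found in the camera images.
- decanter: loose clear crystal decanter, 0.85 kg, 190 mm tall, widest 120 mm (at 45 mm height), foot 104 mm across, shoulders narrowing from 45 mm height to a straight neck 40 mm across from 135 mm up to the flat rim, with a gilt band just under the rim. Origin at the centre of its underside, z up. It stands upright on the table.
- decanter_mouth (a point): centre of the decanter's open mouth, in the plane of its flat rim, 190 mm above its underside. The hole is 28 mm across and straight, more than 50 mm deep; the rim is 6 mm wide.
- stopper: loose steel pump stopper, 0.15 kg, standing in the wooden stand's hole. Origin: centre of the underside of its rubber plug, z up. Plug 30 mm long, 14 mm across at its foot, widening over 14 mm to 24 mm; above it the steel barrel, 37 mm across, from 30 to 62 mm, whose flat underside rests on the stand now, and on the decanter's rim when fully home.
- stopper_grip (a point): middle of the barrel where the stopper is held, 50 mm above its origin. Above the barrel: brass height adjuster 26 mm across, then a flat red plunger cap 28 mm across, 6 mm thick. At rest the cap's top is 35 to 47 mm above this point: the adjuster is set differently each time, stays put under load, and its setting is not reported.
- stopper_seat (a point): centre of the flat underside of the stopper's barrel, 30 mm above the stopper's origin; it meets point decanter_mouth when fully home.
- plunger (a joint): first, soft travel of the red plunger, m: 0 at rest (up), 0.010 at the soft first stop. Its spring pushes back with 1 N at rest and 2.5 N at the first stop. Springs back when released.
- second_stop (a joint): further travel of the plunger beyond the first stop, m, in addition to joint plunger: 0 at the first stop, 0.004 at the solid second stop. It starts to yield at 6 N, takes 12 N to reach the solid second stop, and springs back when released.
- stand: fixed dark wooden block 80 x 80 mm, 34 mm high, with an upright hole 29 mm across in its middle that holds the stopper. Origin at the centre of its underside.
- jigger: steel cocktail jigger, hourglass shape, 90 mm tall, 44 mm across; origin at the centre of its underside. Bystander.
- olive_dish: blue ceramic olive dish, 90 mm across, 32 mm high; origin at the centre of its underside. Bystander.
- glass_left: stemmed wine glass, 178 mm tall, 74 mm across, on the glass shelf at the back left, whose top is 53 mm high; origin at the centre of its foot. Bystander.
- glass_right: stemmed wine glass like the other, on the same shelf at the back right. Bystander.
- crystal_stopper: the decanter's own solid crystal stopper, 65 mm tall, 48 mm across, standing on its head on the glass shelf; origin at the centre of its underside. Bystander.
- bottle: green bottle, 220 mm tall, 72 mm across, on the left; origin at the centre of its underside. Bystander.
- ice_bucket: steel ice bucket, 150 mm tall, 140 mm across, on the right; origin at the centre of its underside. Bystander.

How it is judged:
On the way, in this order (a step that is already met when the one before it is completed fails the run):
1. the stopper sits fully home in the neck of the upright decanter and the gripper has let go of it (z of stopper_seat in the frame of decanter_mouth between -0.003 and 0.002 m and horizontal distance between stopper_seat and decanter_mouth below 0.004 m and angle between the z axis of stopper and the z axis of decanter, either way round below 0.06 rad and angle between decanter's own z axis and vertical below 0.05 rad and contact force between the fingers and stopper below 0.2 N), for 0.2 s.
2. with the stopper home, the plunger is pressed through the first stop and held at the second stop (z of stopper_seat in the frame of decanter_mouth between -0.003 and 0.002 m and horizontal distance between stopper_seat and decanter_mouth below 0.004 m and angle between the z axis of stopper and the z axis of decanter, either way round below 0.06 rad and angle between decanter's own z axis and vertical below 0.05 rad and value of joint plunger above 0.009 m and value of joint second_stop above 0.0032 m), for 0.3 s.
At the end, for the whole second after the job is handed in: Stopper home in the neck (underside of barrel within 2 mm of the rim plane, 4 mm of its centre, 0.06 rad of its axis), plunger back up (within 1.5 mm; second stop within 0.8 mm), decanter upright (0.05 rad) within 50 mm of its start, all at rest (z of stopper_seat in the frame of decanter_mouth between -0.003 and 0.002 m and horizontal distance between stopper_seat and decanter_mouth below 0.004 m and angle between the z axis of stopper and the z axis of decanter, either way round below 0.06 rad and angle between decanter's own z axis and vertical below 0.05 rad and value of joint plunger below 0.0015 m and value of joint second_stop below 0.0008 m and distance of decanter from where it was at the start of the episode below 0.05 m and linear speed of each of stopper, decanter below 0.02 m/s); the robot touches nothing.
It fails at once if the plunger is pushed so hard that the stopper bears on the decanter with more than 27 N (its weight included) (value of joint plunger above 0.003 m and contact force between stopper and decanter above 27 N).
It fails at once if the stopper is set in roughly: it strikes the decanter with more than 45 N (contact force between stopper and decanter above 45 N).
It fails at once if the decanter is tipped by more than 0.2 rad (angle between decanter's own z axis and vertical above 0.2 rad).
It fails at once if another piece of barware is moved by more than 20 mm (distance of any of jigger, olive_dish, glass_left, glass_right, crystal_stopper, bottle, ice_bucket from where it was at the start of the episode above 0.02 m).
It also fails if it takes over 72 s, if anything falls off the work surface, if the arm or the gripper's body presses on something with over 40 N, if the wrist force passes 120 N, or if a joint passes its speed limit or range.

## Working session

There is one attempt and no reset: what is moved stays moved. The work goes in short steps, Python scripts to look and compute and a tool call to move; the robot and the scene stay as the last step left them, time stands still between calls to the robot, and variables do not carry over. Pictures are saved under pics/ and viewed, and the job is handed in when it is done.

Besides the shell and the picture viewer there is one more tool, called after ">>>" by a JSON object that holds its "name" and its "arguments", one argument or row to a line. move_arm: Moves the arm, as the interface text tells. Its arguments: {"type":"object","properties":{"motion":{"type":"array","items":{"type":"array"}}},"required":["motion"]}

```bash
mkdir -p pics; ls; python3 - <<'E'
from workcell import *
import cv2
o=get_obs()
for k,v in o.items(): print(k,v)
for n in ["side","top","wrist"]:
    c=camera(n); cv2.imwrite(f"pics/{n}0.png",c["color"][:,:,::-1]); print(n,{k:v for k,v in c.items() if k!="color"})
import workcell; print(dir(workcell))
E
```

```text
pics
clock 0.0
joint_pos [-1.16600958e+00  2.41404285e-01  3.72206967e-03  1.33517726e+00
  6.71840405e-07  1.57081636e+00]
joint_vel [ 0.00047805 -0.00086306  0.00230597  0.0009326  -0.0010621   0.00139746]
tau [-5.72723766e-04 -3.72315860e+01  2.52408779e+01  1.67822727e-02
 -2.31376298e-04 -3.64970006e-06]
eef_pos [ 0.19666574 -0.45901936  0.23041646]
tool_rot [ 9.79589774e-01  2.01004506e-01 -2.07042693e-04 -1.01058510e-03]
ft_force [ 0.05324257 -0.72862806  0.78027736]
ft_torque [-0.02514443 -0.01027576  0.00330876]
grip_width 0.08561511140776268
side {'fx': 407.16011932172654, 'fy': 407.16011932172654, 'cx': 321.41234990428393, 'cy': 200.12555645460543, 'rvec': array([ 0.76136703, -2.4831515 ,  1.20741277]), 'tvec': array([0.44670406, 0.3030696 , 1.00706012])}
top {'fx': 431.1429981679225, 'fy': 431.1429981679225, 'cx': 325.55816044136844, 'cy': 194.95653184831784, 'rvec': array([ 2.1762955 , -2.14084052,  0.12773433]), 'tvec': array([-0.02944082,  0.57566146,  1.24836327])}
wrist {'fx': 306.046007773706, 'fy': 306.046007773706, 'cx': 320.1839926014308, 'cy': 202.30562768954985, 'mount': array([[-6.92605923e-04, -9.56011071e-01, -2.93329768e-01,
         7.49991631e-02],
       [ 9.99999759e-01, -6.76126430e-04, -1.57574884e-04,
        -2.38633127e-04],
       [-4.76846749e-05, -2.93329806e-01,  9.56011309e-01,
        -1.42592983e-01],
       [ 0.00000000e+00,  0.00000000e+00,  0.00000000e+00,
         1.00000000e+00]])}
['Unreachable', '__builtins__', '__cached__', '__doc__', '__file__', '__loader__', '__name__', '__package__', '__spec__', 'camera', 'get_obs', 'job_done', 'pinch_z']
```

View pics/side0.png

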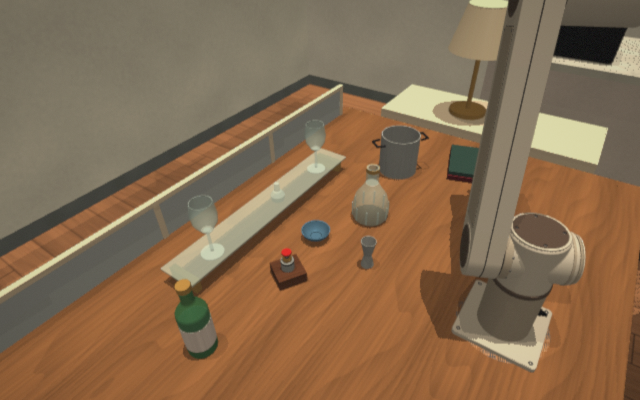

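View pics/top0.png

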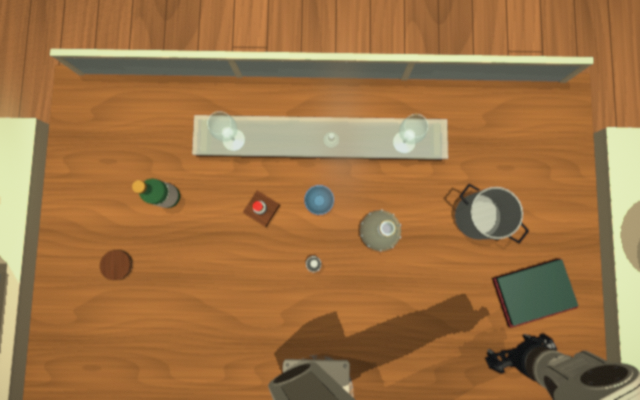

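View pics/wrist0.png

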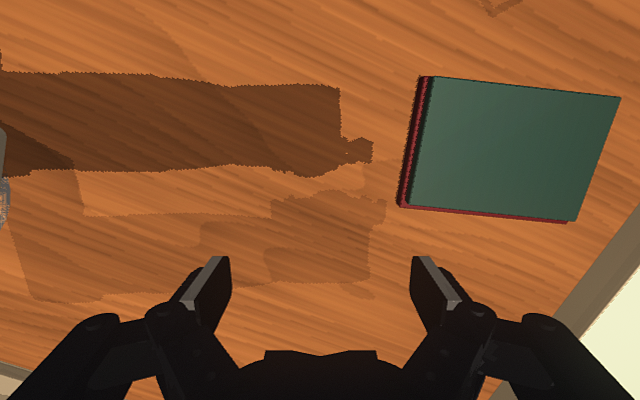

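```bash
python3 -c "
import workcell; print(workcell.pinch_z)"
```

```text
0.0187
```

The side view shows the decanter with its rim near (373,168) and the stopper's red cap near (286,253). In the top view the rim is near (388,229), the cap near (259,207) and the stand near (262,208). I'll enlarge those areas.

```bash
python3 - <<'E'
import cv2,numpy as np
t=cv2.imread("pics/top0.png"); s=cv2.imread("pics/side0.png")
def crop(im,x,y,w,h,f): return cv2.resize(im[y:y+h,x:x+w],None,fx=f,fy=f,interpolation=cv2.INTER_CUBIC)
a=crop(t,235,180,50,50,8);b=crop(t,355,205,50,50,8)
c=crop(s,262,240,50,50,6);d=crop(s,345,155,50,75,6)
cv2.imwrite("pics/tc.png",np.hstack([a,b]))
h=450; o=np.zeros((h,600,3),np.uint8); o[:300,:300]=c;o[:450,300:]=d
cv2.imwrite("pics/sc.png",o)
E
```

```text
(no output)
```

View pics/tc.png

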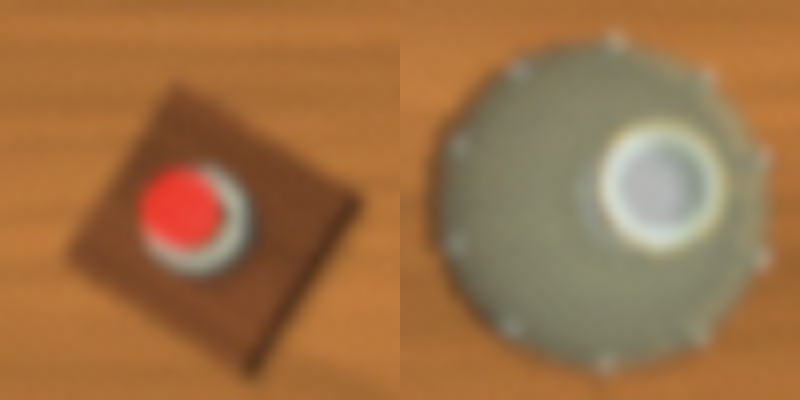

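View pics/sc.png

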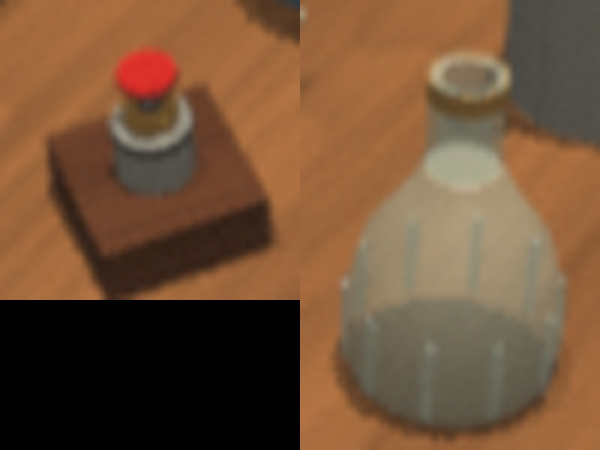

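```bash
cat > h.py <<'E'
import cv2,numpy as np
from scipy.spatial.transform import Rotation as R
def ray(c,uv,obs=None):
    d=np.array([(uv[0]-c["cx"])/c["fx"],(uv[1]-c["cy"])/c["fy"],1.])
    if "mount" in c:
        Rt=R.from_quat(obs["tool_rot"]).as_matrix(); M=c["mount"]
        return np.array(obs["eef_pos"])+Rt@M[:3,3], Rt@M[:3,:3]@d
    Rm=cv2.Rodrigues(c["rvec"])[0]
    return -Rm.T@c["tvec"], Rm.T@d
def atz(c,uv,z,obs=None):
    o,d=ray(c,uv,obs); return o+d*(z-o[2])/d[2]
def tri(rays):
    A=np.zeros((3,3));b=np.zeros(3)
    for o,d in rays:
        d=d/np.linalg.norm(d);P=np.eye(3)-np.outer(d,d);A+=P;b+=P@o
    p=np.linalg.solve(A,b); return p,[np.linalg.norm(np.cross(p-o,d/np.linalg.norm(d))) for o,d in rays]
def proj(c,p,obs=None):
    if "mount" in c:
        T=np.eye(4);T[:3,:3]=R.from_quat(obs["tool_rot"]).as_matrix();T[:3,3]=obs["eef_pos"]
        q=np.linalg.inv(T@c["mount"])@np.append(p,1)
        return np.array([c["fx"]*q[0]/q[2]+c["cx"],c["fy"]*q[1]/q[2]+c["cy"]])
    K=np.array([[c["fx"],0,c["cx"]],[0,c["fy"],c["cy"]],[0,0,1]])
    return cv2.projectPoints(np.array([p],float),c["rvec"],c["tvec"],K,None)[0].ravel()
E
python3 - <<'E'
from workcell import *
from h import *
t=camera("top");s=camera("side")
q=lambda x,y,x0,y0,f:(x0+x/f-.5,y0+y/f-.5)
cap_t=q(181,207,235,180,8); bar_t=q(197,220,235,180,8); rim_t=q(262,186,355,205,8)
cap_s=q(147,71,262,240,6); bar_s=q(153,121,262,240,6); rim_s=q(469-300,75,345,155,6)
print("cap",tri([ray(t,cap_t),ray(s,cap_s)]))
print("bar",tri([ray(t,bar_t),ray(s,bar_s)]),atz(t,bar_t,.066),atz(s,bar_s,.066))
print("rim",tri([ray(t,rim_t),ray(s,rim_s)]),atz(t,rim_t,.19),atz(s,rim_s,.19))
# bystanders approx
print("jig",atz(t,(314,264),.09),"dish",atz(t,(319,200),.03),"bottle",atz(t,(139,187),.22),"bucket",atz(t,(497,212),.15), "crys", atz(t,(331,140),.08))
E
```

```text
cap (array([0.53593683, 0.17275298, 0.09505395]), [np.float64(1.563067308993225e-05), np.float64(1.5630673089790912e-05)])
bar (array([0.53483591, 0.17228081, 0.06351392]), [np.float64(0.0006757445837239787), np.float64(0.0006757445837240266)]) [0.5340433 0.1715104 0.066    ] [0.53383317 0.17434909 0.066     ]
rim (array([ 0.47520483, -0.18115153,  0.18969451]), [np.float64(0.0008380619423538234), np.float64(0.0008380619423540316)]) [ 0.47444918 -0.18149957  0.19      ] [ 0.47572197 -0.18031549  0.19      ]
jig [0.37469212 0.00893201 0.09      ] dish [ 0.56115191 -0.00066351  0.03      ] bottle [0.56634703 0.45532372 0.22      ] bucket [ 0.52349377 -0.48257996  0.15      ] crys [ 0.73215158 -0.03331006  0.08      ]
```

>>> {"name": "move_arm", "arguments": {
  "motion": [
    [85, [0.3, -0.2, -0.4], -0.5],
    [85, [0.8, -0.6, -0.8], -1.2],
    [85, [1.5, -1.2, -0.8], -2],
    [85, [2.2, -1.8, -0.8], -2.8],
    [85, [2.9, -2.3, -0.8], -3.6],
    [85, [3.6, -2.9, -0.8], -4.4],
    [85, [4.3, -3.4, -0.8], -5.2],
    [85, [4.9, -3.9, -0.8], -6],
    [85, [5.4, -4.3, -0.8], -6.5],
    [85, [5.6, -4.5, -0.8], -6.5]
  ]
}}

```text
clock: 1.25
eef_pos: [0.3666, -0.1403, 0.2713]
tool_rot: [0.855, 0.518, 0.0, -0.0]
ft_force: [0.3, 0.1, -0.5]
grip_width: 0.0854
```

```bash
cat >> h.py <<'E'
def plan(obs,p,yaw=None):
    Rt=R.from_quat(obs["tool_rot"]).as_matrix()
    d=Rt.T@(np.array(p)-obs["eef_pos"])/.05
    y=np.arctan2(Rt[1,0],Rt[0,0]); 
    print("eef",np.round(obs["eef_pos"],4),"shift",np.round(d,3),"yaw",round(np.degrees(y),2),"tiltz",np.round(Rt[:,2],4),"roll",None if yaw is None else round(-np.degrees(yaw-y)/6,3))
E
python3 - <<'E'
from workcell import *
from h import *
o=get_obs();print(o["joint_pos"],o["ft_force"]);plan(o,[.535,.1725,.20],np.pi/2)
E
```

```text
[-3.65953930e-01  1.04949410e-02 -1.57973940e-01  1.40207006e+00
  5.82854807e-04  1.68590271e+00] [ 0.32064475  0.0705686  -0.54158035]
eef [ 0.3666 -0.1403  0.2713] shift [7.104 0.092 1.431] yaw 62.44 tiltz [ 4.e-04  5.e-04 -1.e+00] roll -4.594
```

>>> {"name": "move_arm", "arguments": {
  "motion": [
    [85, [0.4, 0, 0], -0.4],
    [85, [1.2, 0, 0], -1],
    [85, [2.1, 0, 0.2], -1.6],
    [85, [3.0, 0, 0.4], -2.2],
    [85, [3.9, 0, 0.6], -2.8],
    [85, [4.8, 0, 0.8], -3.4],
    [85, [5.7, 0, 1.0], -4.0],
    [85, [6.5, 0.1, 1.2], -4.4],
    [85, [7.0, 0.1, 1.4], -4.6],
    [85, [7.1, 0.1, 1.4], -4.6]
  ]
}}

```text
clock: 2.25
eef_pos: [0.5356, 0.1715, 0.1989]
tool_rot: [0.707, 0.707, -0.001, -0.001]
ft_force: [-0.8, -0.9, -0.1]
grip_width: 0.0851
```

```bash
python3 - <<'E'
from workcell import *
from h import *
o=get_obs();c=camera("wrist");cv2.imwrite("pics/w1.png",c["color"][:,:,::-1])
import pickle;pickle.dump((o,c),open("w1.pkl","wb"))
plan(o,[.535,.1725,.20],np.pi/2)
for z in (.034,.066,.095): print(proj(c,[.535,.1725,z],o))
E
```

```text
eef [0.5356 0.1715 0.1989] shift [ 0.02  -0.013 -0.023] yaw 89.99 tiltz [-3.2e-03 -6.0e-04 -1.0e+00] roll -0.002
[320.05577796 183.47734866]
[319.93126045 191.55262235]
[319.79284877 200.52896845]
```

View pics/w1.png

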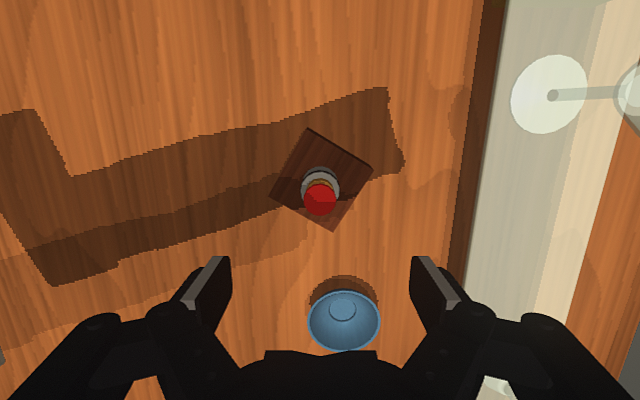

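```bash
python3 - <<'E'
import pickle
from h import *
o,c=pickle.load(open("w1.pkl","rb"))
im=c["color"].astype(int); m=((im[...,0]>100)&(im[...,1]<60)&(im[...,2]<60)).astype(np.uint8)
m[:,:280]=0;m[:,360:]=0
n,l,st,ce=cv2.connectedComponentsWithStats(m); i=1+np.argmax(st[1:,4]);print(st[i],ce[i])
x,y,w,h,_=st[i]
for z in (.089,.095,.101): print(z,atz(c,ce[i],z,o))
cv2.imwrite("pics/w1c.png",cv2.resize(im[120:240,260:380].astype(np.uint8)[:,:,::-1],None,fx=5,fy=5))
E
```

```text
[294 184  42  32 838] [318.76372315 199.94988067]
0.089 [0.53408575 0.17121406 0.089     ]
0.095 [0.5341358  0.17300817 0.095     ]
0.101 [0.53418585 0.17480228 0.101     ]
```

View pics/w1c.png

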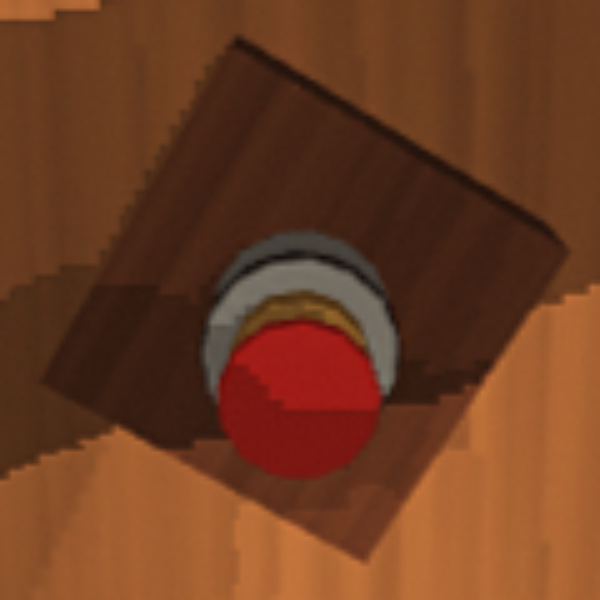

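>>> {"name": "move_arm", "arguments": {
  "motion": [
    [85, [0.03, 0, 0.3], 0],
    [85, [0.03, 0, 0.7], 0],
    [85, [0.03, 0, 1.1], 0],
    [85, [0.03, 0, 1.5], 0],
    [85, [0.03, 0, 1.9], 0],
    [85, [0.03, 0, 2.3], 0],
    [85, [0.03, 0, 2.7], 0],
    [85, [0.03, 0, 3.0], 0],
    [85, [0.03, 0, 3.2], 0],
    [85, [0.03, 0, 3.25], 0]
  ]
}}

```text
clock: 3.3
eef_pos: [0.5349, 0.1696, 0.0383]
tool_rot: [0.709, 0.705, -0.001, -0.0]
ft_force: [0.5, -0.6, -0.1]
grip_width: 0.0848
```

```bash
python3 - <<'E'
from workcell import *
from h import *
o=get_obs();c=camera("wrist");cv2.imwrite("pics/w2.png",c["color"][:,:,::-1])
s=camera("side");cv2.imwrite("pics/s2.png",cv2.resize(s["color"][200:320,200:400,::-1],None,fx=4,fy=4))
plan(o,[.535,.1728,.036],np.pi/2);print(o["ft_force"])
E
```

```text
eef [0.5349 0.1696 0.0383] shift [0.065 0.001 0.046] yaw 89.72 tiltz [-1.6e-03 -7.0e-04 -1.0e+00] roll -0.047
[ 0.53860667 -0.64086933 -0.09516423]
```

View pics/w2.png

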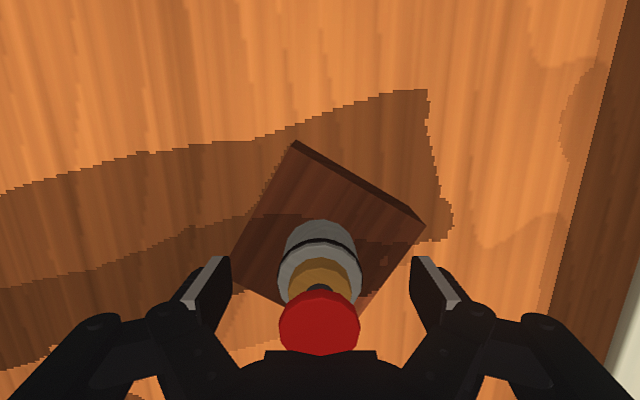

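View pics/s2.png

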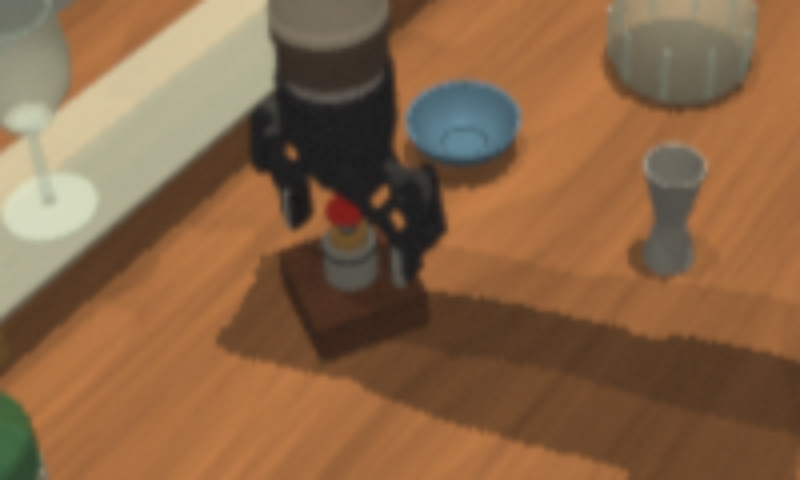

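>>> {"name": "move_arm", "arguments": {
  "motion": [
    [85, [0.05, 0, 0], 0],
    [85, [0.05, 0, 0], 0],
    [85, [0.05, 0, 0], 0],
    [60, [0.05, 0, 0], 0],
    [50, [0.05, 0, 0], 0],
    [45, [0.05, 0, 0], 0],
    [40, [0.05, 0, 0], 0],
    [30, [0.05, 0, 0], 0],
    [20, [0.05, 0, 0], 0],
    [20, [0.05, 0, 0], 0]
  ]
}}

```text
clock: 4.4
eef_pos: [0.5359, 0.1732, 0.0391]
tool_rot: [0.708, 0.706, 0.0, 0.0]
ft_force: [-0.5, -0.3, 2.6]
grip_width: 0.0355
```

>>> {"name": "move_arm", "arguments": {
  "motion": [
    [20, [0.05, 0, 0], 0],
    [20, [0.05, 0, 0], 0],
    [20, [0.05, 0, 0], 0],
    [20, [0.05, 0, 0], 0],
    [20, [0.05, 0, 0], 0],
    [20, [0.05, 0, 0], 0],
    [20, [0.05, 0, 0], 0],
    [20, [0.05, 0, 0], 0],
    [20, [0.05, 0, 0], 0],
    [20, [0.05, 0, 0], 0]
  ]
}}

```text
clock: 5.4
eef_pos: [0.536, 0.1753, 0.0391]
tool_rot: [0.709, 0.706, 0.0, 0.0]
ft_force: [-0.3, -3.6, 4.6]
grip_width: 0.0354
```

```bash
python3 - <<'E'
from workcell import *
from h import *
o=get_obs();c=camera("wrist");cv2.imwrite("pics/w3.png",c["color"][:,:,::-1])
plan(o,[.535,.1728,.036],np.pi/2);print(o["ft_force"],o["grip_width"])
E
```

```text
eef [0.536  0.1753 0.0391] shift [-0.05  -0.02   0.061] yaw 89.77 tiltz [ 7.e-04 -6.e-04 -1.e+00] roll -0.038
[-0.27847298 -3.6216881   4.62497748] 0.035395578921678036
```

View pics/w3.png

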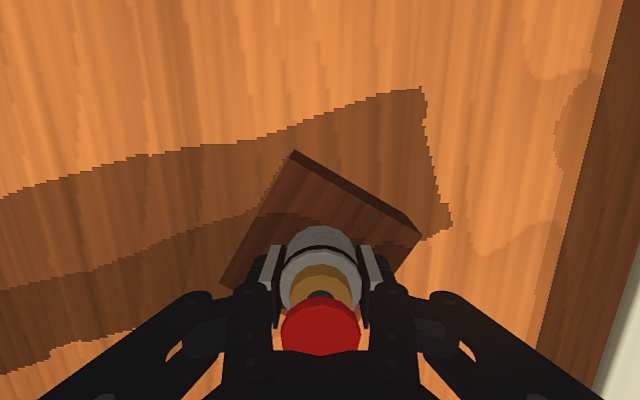

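>>> {"name": "move_arm", "arguments": {
  "motion": [
    [20, [-0.04, 0, -0.1], 0],
    [20, [-0.04, 0, -0.3], 0],
    [20, [-0.04, 0, -0.6], 0],
    [20, [-0.04, 0, -1.0], 0],
    [20, [-0.04, 0, -1.5], 0],
    [20, [-0.04, 0, -2.2], 0],
    [20, [-0.04, 0, -3.0], 0],
    [20, [-0.04, 0, -3.7], 0],
    [20, [-0.04, 0, -4.2], 0],
    [20, [-0.04, 0, -4.4], 0]
  ]
}}

```text
clock: 6.45
eef_pos: [0.5367, 0.1745, 0.2623]
tool_rot: [0.708, 0.706, 0.003, 0.001]
ft_force: [0.9, -0.1, -1.1]
grip_width: 0.0355
```

```bash
python3 - <<'E'
from workcell import *
from h import *
o=get_obs();c=camera("wrist");cv2.imwrite("pics/w4.png",c["color"][:,:,::-1])
plan(o,[.475,-.181,.2605],np.pi/2);print(o["ft_force"],o["grip_width"])
E
```

```text
eef [0.5367 0.1745 0.2623] shift [-7.113 -1.212  0.013] yaw 89.82 tiltz [ 0.005   0.0024 -1.    ] roll -0.031
[ 0.92459098 -0.05494906 -1.13205681] 0.03552355570398415
```

View pics/w4.png

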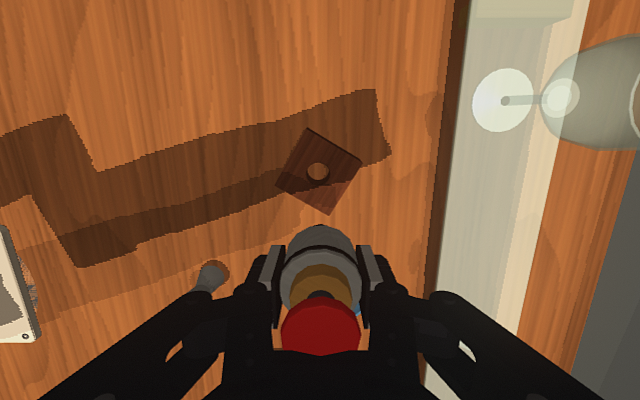

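>>> {"name": "move_arm", "arguments": {
  "motion": [
    [20, [-0.3, -0.1, 0], 0],
    [20, [-0.9, -0.2, 0], 0],
    [20, [-1.7, -0.3, 0], 0],
    [20, [-2.5, -0.5, 0], 0],
    [20, [-3.4, -0.6, 0], 0],
    [20, [-4.3, -0.8, 0], 0],
    [20, [-5.1, -1.0, 0], 0],
    [20, [-5.8, -1.1, 0], 0],
    [20, [-6.3, -1.2, 0], 0],
    [20, [-6.6, -1.2, 0], 0]
  ]
}}

```text
clock: 7.5
eef_pos: [0.4721, -0.158, 0.2568]
tool_rot: [0.709, 0.705, -0.001, -0.002]
ft_force: [0.1, -0.4, -1.6]
grip_width: 0.0352
```

>>> {"name": "move_arm", "arguments": {
  "motion": [
    [20, [-0.2, 0, 0], 0],
    [20, [-0.4, 0, 0], 0],
    [20, [-0.5, 0, 0], 0],
    [20, [-0.5, 0, 0], 0],
    [20, [-0.5, 0, 0], 0],
    [20, [-0.5, 0, 0], 0],
    [20, [-0.5, 0, 0], 0],
    [20, [-0.5, 0, 0], 0],
    [20, [-0.5, 0, 0], 0],
    [20, [-0.5, 0, 0], 0]
  ]
}}

```text
clock: 8.5
eef_pos: [0.4745, -0.181, 0.2589]
tool_rot: [0.708, 0.706, 0.0, 0.0]
ft_force: [0.6, -0.0, -0.8]
grip_width: 0.0354
```

```bash
cat > look.py <<'E'
from workcell import *
from h import *
import sys
n=sys.argv[1]
o=get_obs();c=camera("wrist");t=camera("top");s=camera("side")
plan(o,[.475,-.181,.2605],np.pi/2);print(o["ft_force"],o["grip_width"],o["clock"])
cv2.imwrite(f"pics/w{n}.png",c["color"][:,:,::-1])
a=cv2.resize(s["color"][110:240,320:420,::-1],None,fx=4,fy=4,interpolation=cv2.INTER_CUBIC)
b=cv2.resize(t["color"][180:280,350:450,::-1],None,fx=4,fy=4,interpolation=cv2.INTER_CUBIC)
out=np.zeros((520,800,3),np.uint8);out[:,:400]=a;out[:400,400:]=b
cv2.imwrite(f"pics/st{n}.png",out)
import pickle;pickle.dump((o,c,t,s),open(f"l{n}.pkl","wb"))
E
python3 look.py 5
```

```text
eef [ 0.4745 -0.181   0.2589] shift [ 0.     0.011 -0.033] yaw 89.8 tiltz [ 1.e-04 -0.e+00 -1.e+00] roll -0.033
[ 0.58177669 -0.04513107 -0.77792108] 0.035423203640150176 8.5
```

View pics/st5.png

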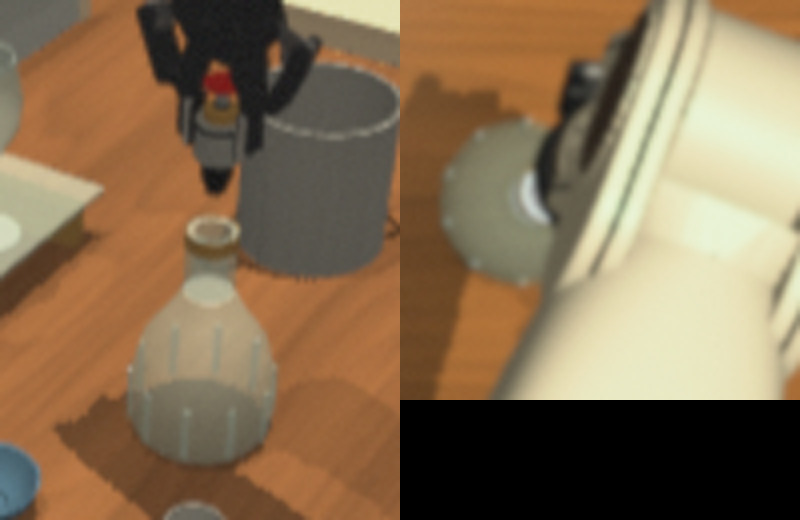

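View pics/w5.png

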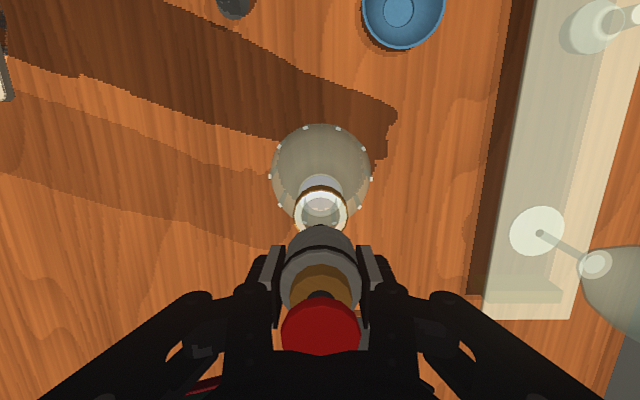

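```bash
python3 - <<'E'
import pickle
from h import *
o,c,t,s=pickle.load(open("l5.pkl","rb"))
im=c["color"][110:380,250:390,::-1]
cv2.imwrite("pics/w5c.png",cv2.resize(im[60:210],None,fx=4,fy=4))
for p in ([.475,-.181,.19],[.4745,-.181,.3209-.005+.0],): print(proj(c,p,o))
E
```

```text
[320.89490271 215.64594749]
[320.26387634 339.98456833]
```

View pics/w5c.png

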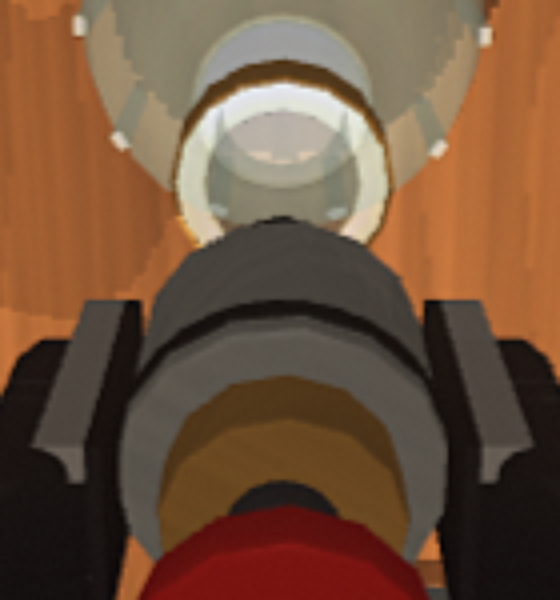

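```bash
python3 - <<'E'
import pickle
from h import *
o,c,t,s=pickle.load(open("l5.pkl","rb"))
for y in (-.184,-.181,-.178):
  print(y,proj(c,[.4745,y+.0185,.2538],o),proj(c,[.4745,y+.0185,.2858],o),proj(c,[.4745,y+.013,.2858],o))
# edges in crop
x=(283)//4+250
col=c["color"][200:340,x].astype(int)
print([(200+i,tuple(v)) for i,v in enumerate(col)][10:])
q=lambda x,y:(320+x/4-.5,110+y/4-.5)
print(atz(s,q(213,233),.19), "plug tip", atz(s,q(216,185),.2238),proj(s,[.4745,-.181,.2238]),proj(s,[.4745,-.181,.2858+.029]), q(216,187),q(220,82))
E
```

```text
-0.184 [320.10627114 228.67751536] [320.09156171 257.41284486] [320.14652575 269.13811374]
-0.181 [320.08171275 223.26078068] [320.06099353 250.89185036] [320.11671608 262.7789309 ]
-0.178 [320.05687886 217.78327856] [320.02999934 244.2799787 ] [320.08649622 256.33224376]
[(210, (np.int64(210), np.int64(194), np.int64(171))), (211, (np.int64(171), np.int64(167), np.int64(149))), (212, (np.int64(166), np.int64(162), np.int64(146))), (213, (np.int64(166), np.int64(161), np.int64(145))), (214, (np.int64(171), np.int64(166), np.int64(147))), (215, (np.int64(167), np.int64(162), np.int64(142))), (216, (np.int64(159), np.int64(153), np.int64(129))), (217, (np.int64(128), np.int64(123), np.int64(102))), (218, (np.int64(136), np.int64(129), np.int64(108))), (219, (np.int64(138), np.int64(133), np.int64(112))), (220, (np.int64(138), np.int64(132), np.int64(111))), (221, (np.int64(135), np.int64(131), np.int64(109))), (222, (np.int64(139), np.int64(133), np.int64(110))), (223, (np.int64(131), np.int64(126), np.int64(102))), (224, (np.int64(30), np.int64(26), np.int64(23))), (225, (np.int64(44)
[... 5368 characters left out ...]
4(16))), (330, (np.int64(120), np.int64(18), np.int64(16))), (331, (np.int64(118), np.int64(17), np.int64(14))), (332, (np.int64(119), np.int64(17), np.int64(13))), (333, (np.int64(120), np.int64(19), np.int64(16))), (334, (np.int64(119), np.int64(19), np.int64(16))), (335, (np.int64(120), np.int64(19), np.int64(16))), (336, (np.int64(120), np.int64(19), np.int64(16))), (337, (np.int64(118), np.int64(16), np.int64(13))), (338, (np.int64(119), np.int64(17), np.int64(14))), (339, (np.int64(120), np.int64(20), np.int64(17)))]
[ 0.47352788 -0.17685699  0.19      ] plug tip [ 0.47981317 -0.18867604  0.2238    ] [373.82491349 157.41495602] [375.80513863 129.83983319] (373.5, 156.25) (374.5, 130.0)
```

>>> {"name": "move_arm", "arguments": {
  "motion": [
    [20, [0.01, 0.01, 0.1], 0],
    [20, [0.01, 0.01, 0.2], 0],
    [20, [0.01, 0.01, 0.3], 0],
    [20, [0.01, 0.01, 0.4], 0],
    [20, [0.01, 0.01, 0.5], 0],
    [20, [0.01, 0.01, 0.6], 0],
    [20, [0.01, 0.01, 0.7], 0],
    [20, [0.01, 0.01, 0.8], 0],
    [20, [0.01, 0.01, 0.86], 0],
    [20, [0.01, 0.01, 0.9], 0]
  ]
}}

```text
clock: 9.65
eef_pos: [0.4748, -0.1806, 0.2134]
tool_rot: [0.708, 0.706, -0.0, -0.0]
ft_force: [0.2, 0.2, -2.3]
grip_width: 0.0356
```

```bash
python3 look.py 6
```

```text
eef [ 0.4748 -0.1806  0.2134] shift [-0.009  0.003 -0.941] yaw 89.79 tiltz [-4.e-04  1.e-04 -1.e+00] roll -0.034
[ 0.175469    0.23101599 -2.28088216] 0.03562547229667742 9.65
```

View pics/st6.png

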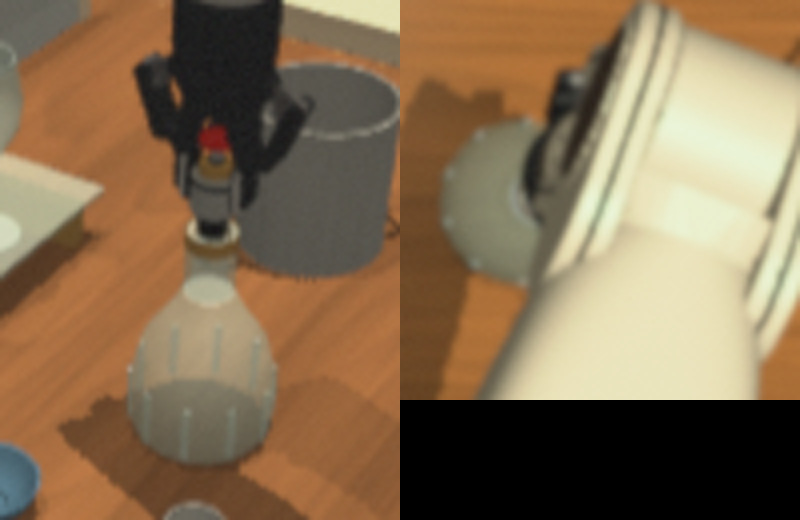

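View pics/w6.png

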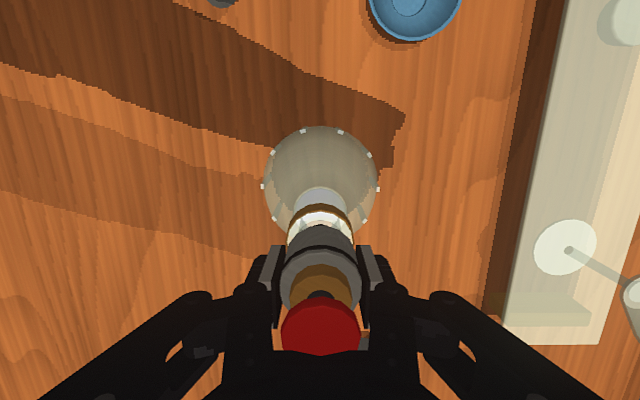

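>>> {"name": "move_arm", "arguments": {
  "motion": [
    [20, [0, 0, 0.04], 0],
    [20, [0, 0, 0.08], 0],
    [20, [0, 0, 0.12], 0],
    [20, [0, 0, 0.16], 0],
    [20, [0, 0, 0.2], 0],
    [20, [0, 0, 0.23], 0],
    [20, [0, 0, 0.26], 0],
    [20, [0, 0, 0.28], 0],
    [20, [0, 0, 0.3], 0],
    [20, [0, 0, 0.31], 0]
  ]
}}

```text
clock: 10.8
eef_pos: [0.4749, -0.1806, 0.1982]
tool_rot: [0.708, 0.706, -0.0, -0.0]
ft_force: [0.3, 0.4, -2.8]
grip_width: 0.0354
```

>>> {"name": "move_arm", "arguments": {
  "motion": [
    [20, [0, 0, 0.0], 0],
    [20, [0, 0, 0.0], 0],
    [20, [0, 0, 0.01], 0],
    [20, [0, 0, 0.01], 0],
    [20, [0, 0, 0.02], 0],
    [20, [0, 0, 0.02], 0],
    [20, [0, 0, 0.03], 0],
    [20, [0, 0, 0.03], 0],
    [20, [0, 0, 0.03], 0],
    [20, [0, 0, 0.03], 0]
  ]
}}

```text
clock: 11.8
eef_pos: [0.475, -0.1806, 0.1968]
tool_rot: [0.708, 0.706, 0.0, 0.0]
ft_force: [-0.1, 0.1, -1.3]
grip_width: 0.0352
```

```bash
python3 look.py 7
```

```text
eef [ 0.475  -0.1806  0.1968] shift [-8.000e-03  1.000e-03 -1.273e+00] yaw 89.79 tiltz [ 0. -0. -1.] roll -0.035
[-0.14314868  0.11428341 -1.26471442] 0.035208691643940096 11.8
```

View pics/w7.png

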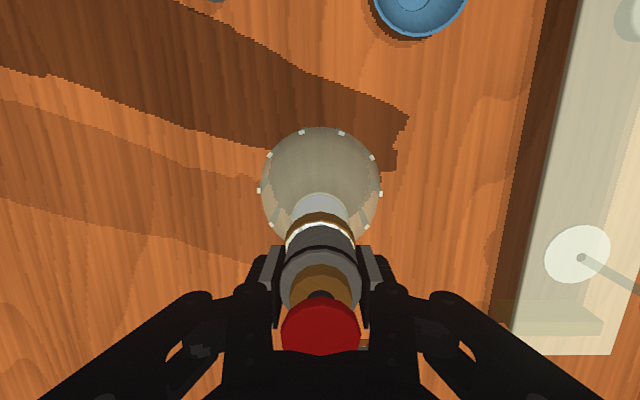

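View pics/st7.png

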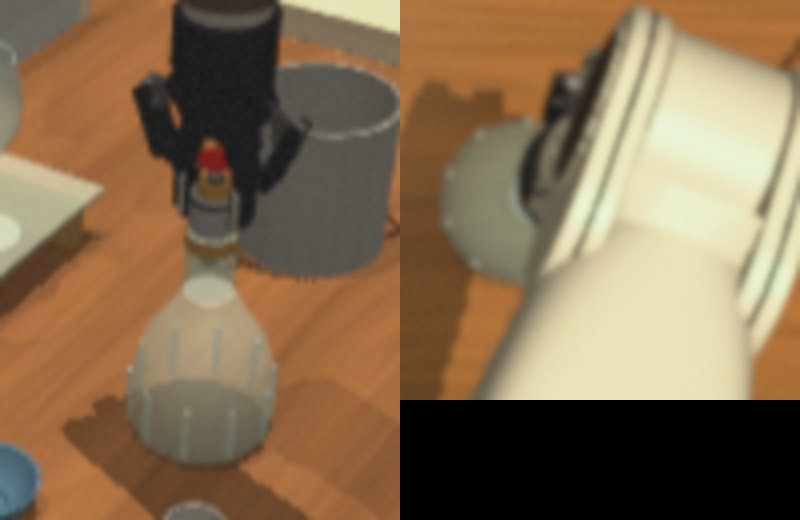

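Almost home. About 1.5 mm is left by height and there is no contact force yet, so I'll go down in half-millimetre steps.

>>> {"name": "move_arm", "arguments": {
  "motion": [
    [20, [0, 0, 0.01], 0],
    [20, [0, 0, 0.01], 0],
    [20, [0, 0, 0.01], 0],
    [20, [0, 0, 0.02], 0],
    [20, [0, 0, 0.02], 0],
    [20, [0, 0, 0.02], 0],
    [20, [0, 0, 0.03], 0],
    [20, [0, 0, 0.03], 0],
    [20, [0, 0, 0.03], 0],
    [20, [0, 0, 0.03], 0]
  ]
}}

```text
clock: 12.95
eef_pos: [0.475, -0.1806, 0.1953]
tool_rot: [0.708, 0.706, 0.0, -0.0]
ft_force: [0.3, -0.1, -1.8]
grip_width: 0.0356
```

>>> {"name": "move_arm", "arguments": {
  "motion": [
    [20, [0, 0, 0.01], 0],
    [20, [0, 0, 0.01], 0],
    [20, [0, 0, 0.01], 0],
    [20, [0, 0, 0.01], 0],
    [20, [0, 0, 0.01], 0],
    [20, [0, 0, 0.01], 0],
    [20, [0, 0, 0.01], 0],
    [20, [0, 0, 0.01], 0],
    [20, [0, 0, 0.01], 0],
    [20, [0, 0, 0.01], 0]
  ]
}}

```text
clock: 13.95
eef_pos: [0.475, -0.1806, 0.1951]
tool_rot: [0.708, 0.706, 0.0, 0.0]
ft_force: [-0.7, 0.5, 4.0]
grip_width: 0.0352
```

Contact came at TCP z 0.1951, which is exactly the predicted height. Letting go.

>>> {"name": "move_arm", "arguments": {
  "motion": [
    [38, [0, 0, 0], 0],
    [40, [0, 0, 0], 0],
    [45, [0, 0, 0], 0],
    [50, [0, 0, 0], 0],
    [60, [0, 0, 0], 0],
    [70, [0, 0, 0], 0],
    [80, [0, 0, 0], 0],
    [85, [0, 0, 0], 0],
    [85, [0, 0, 0], 0],
    [85, [0, 0, 0], 0]
  ]
}}

```text
clock: 14.95
eef_pos: [0.475, -0.1806, 0.1948]
tool_rot: [0.708, 0.706, -0.0, 0.0]
ft_force: [0.0, -0.0, -0.5]
grip_width: 0.0851
```

```bash
python3 look.py 8
```

```text
eef [ 0.475  -0.1806  0.1948] shift [-8.000e-03  1.000e-03 -1.313e+00] yaw 89.79 tiltz [ 1.e-04 -1.e-04 -1.e+00] roll -0.034
[ 0.03647056 -0.00419452 -0.46322712] 0.08507481136332669 14.95
```

View pics/w8.png

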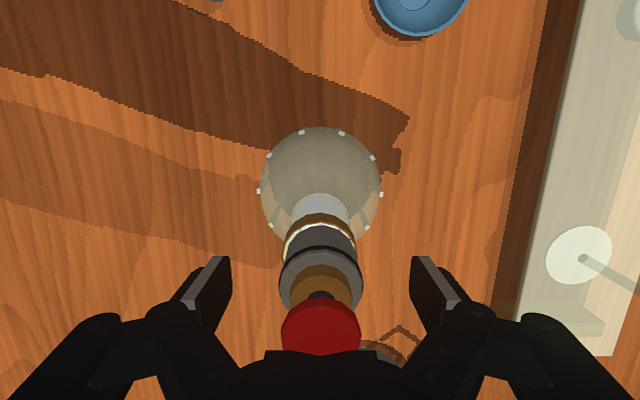

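View pics/st8.png

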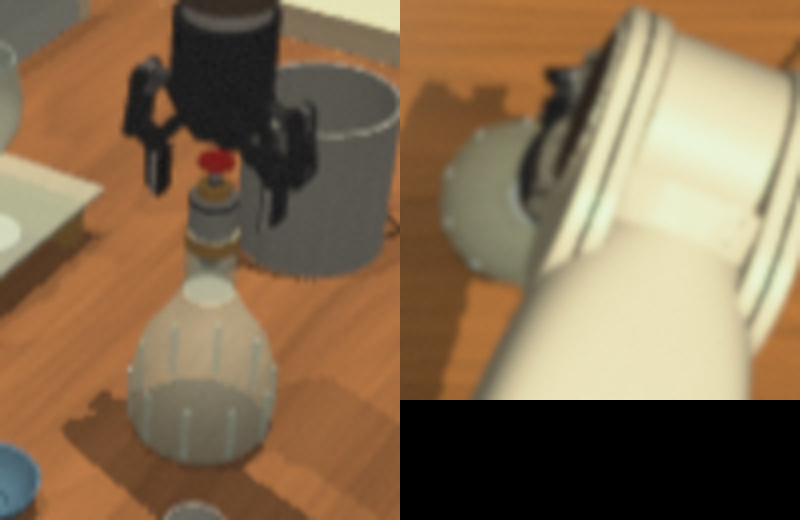

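>>> {"name": "move_arm", "arguments": {
  "motion": [
    [85, [0, 0, -0.1], 0],
    [85, [0, 0, -0.3], 0],
    [85, [0, 0, -0.6], 0],
    [85, [0, 0, -0.9], 0],
    [85, [0, 0, -1.2], 0],
    [85, [0, 0, -1.5], 0],
    [85, [0, 0, -1.8], 0],
    [40, [0, 0, -2.0], 0],
    [0, [0, 0, -2.1], 0],
    [0, [0, 0, -2.1], 0]
  ]
}}

```text
clock: 16.1
eef_pos: [0.4753, -0.1807, 0.3007]
tool_rot: [0.708, 0.706, 0.0, 0.001]
ft_force: [-0.4, -0.1, 0.7]
grip_width: 0.0433
```

>>> {"name": "move_arm", "arguments": {
  "motion": [
    [0, [0, 0, 0], 0],
    [0, [0, 0, 0], 0],
    [0, [0, 0, 0], 0],
    [0, [0, 0, 0], 0],
    [0, [0, 0, 0], 0],
    [0, [0, 0, 0], 0],
    [0, [0, 0, 0], 0],
    [0, [0, 0, 0], 0],
    [0, [0, 0, 0], 0],
    [0, [0, 0, 0], 0]
  ]
}}

```text
clock: 17.1
eef_pos: [0.4749, -0.1806, 0.2998]
tool_rot: [0.708, 0.706, 0.0, -0.0]
ft_force: [-0.1, 0.2, -0.0]
grip_width: 0.0001
```

```bash
python3 look.py 9
```

```text
eef [ 0.4749 -0.1806  0.2998] shift [-0.008  0.001  0.786] yaw 89.79 tiltz [ 0.  0. -1.] roll -0.034
[-0.10803891  0.20278981 -0.01170968] 0.00013829950791293863 17.1
```

View pics/w9.png

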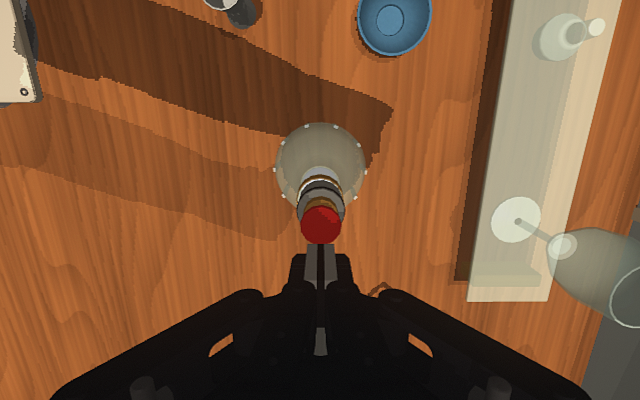

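View pics/st9.png

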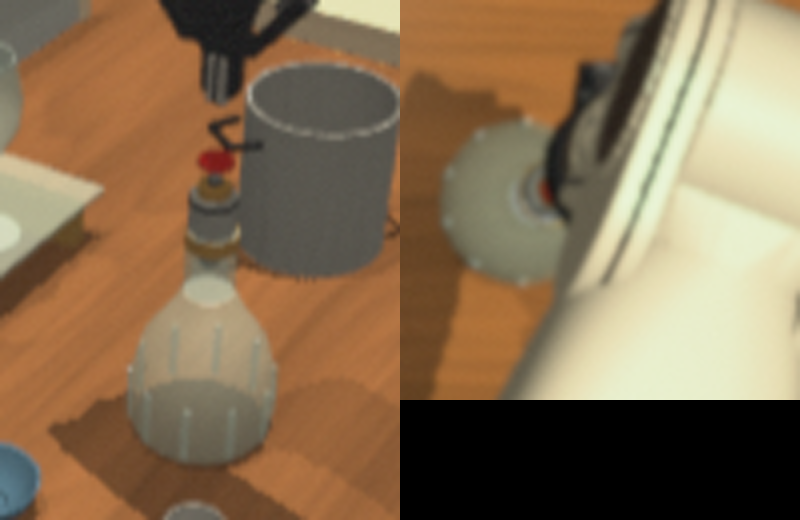

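```bash
python3 - <<'E'
import pickle
from h import *
o,c,t,s=pickle.load(open("l9.pkl","rb"))
cv2.imwrite("pics/w9c.png",np.hstack([cv2.resize(c["color"][165:265,270:370,::-1],(400,400),interpolation=cv2.INTER_CUBIC),cv2.resize(s["color"][140:180,355:395,::-1],(400,400),interpolation=cv2.INTER_CUBIC)]))
for z in (.245,.251,.257): print(z,proj(c,[.475,-.1815,z],o),proj(s,[.475,-.1815,z]))
E
```

```text
0.245 [320.24764122 223.71296816] [374.20152264 151.09923744]
0.251 [320.24897828 226.93484643] [374.32889147 149.32227553]
0.257 [320.25039221 230.34195929] [374.45705207 147.53426727]
```

View pics/w9c.png

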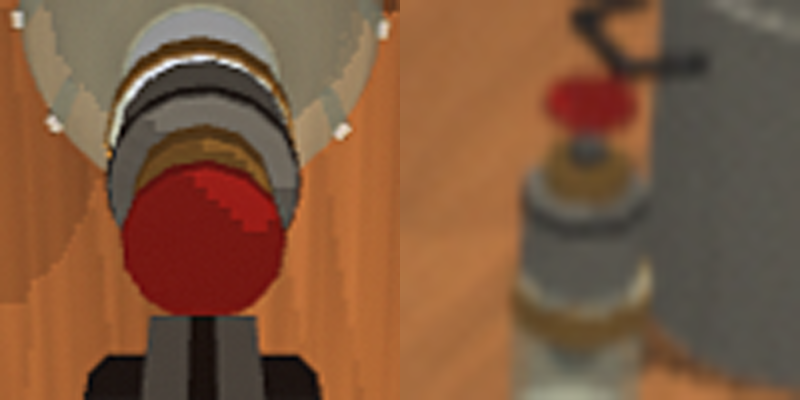

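>>> {"name": "move_arm", "arguments": {
  "motion": [
    [0, [0, 0, 0.1], 0],
    [0, [0, 0, 0.2], 0],
    [0, [0, 0, 0.35], 0],
    [0, [0, 0, 0.5], 0],
    [0, [0, 0, 0.65], 0],
    [0, [0, 0, 0.75], 0],
    [0, [0, 0, 0.83], 0],
    [0, [0, 0, 0.88], 0],
    [0, [0, 0, 0.9], 0],
    [0, [0, 0, 0.9], 0]
  ]
}}

```text
clock: 18.25
eef_pos: [0.475, -0.1806, 0.2548]
tool_rot: [0.708, 0.706, 0.0, 0.0]
ft_force: [0.1, -0.5, 0.1]
grip_width: -0.0002
```

>>> {"name": "move_arm", "arguments": {
  "motion": [
    [0, [0, 0, 0.01], 0],
    [0, [0, 0, 0.02], 0],
    [0, [0, 0, 0.03], 0],
    [0, [0, 0, 0.04], 0],
    [0, [0, 0, 0.05], 0],
    [0, [0, 0, 0.06], 0],
    [0, [0, 0, 0.07], 0],
    [0, [0, 0, 0.08], 0],
    [0, [0, 0, 0.08], 0],
    [0, [0, 0, 0.08], 0]
  ]
}}

```text
clock: 19.25
eef_pos: [0.475, -0.1806, 0.2509]
tool_rot: [0.708, 0.706, 0.0, 0.0]
ft_force: [0.9, -0.5, 1.3]
grip_width: -0.0004
```

>>> {"name": "move_arm", "arguments": {
  "motion": [
    [0, [0, 0, 0.02], 0],
    [0, [0, 0, 0.03], 0],
    [0, [0, 0, 0.04], 0],
    [0, [0, 0, 0.06], 0],
    [0, [0, 0, 0.08], 0],
    [0, [0, 0, 0.1], 0],
    [0, [0, 0, 0.11], 0],
    [0, [0, 0, 0.12], 0],
    [0, [0, 0, 0.12], 0],
    [0, [0, 0, 0.12], 0]
  ]
}}

```text
clock: 20.25
eef_pos: [0.475, -0.1806, 0.2448]
tool_rot: [0.708, 0.706, 0.0, 0.0]
ft_force: [-0.7, -0.1, 1.7]
grip_width: 0.0001
```

```bash
python3 look.py 10
```

```text
eef [ 0.475  -0.1806  0.2448] shift [-0.007  0.001 -0.313] yaw 89.79 tiltz [ 1.e-04 -0.e+00 -1.e+00] roll -0.035
[-0.67778207 -0.08012465  1.67028214] 0.00014530248405455158 20.25
```

View pics/st10.png

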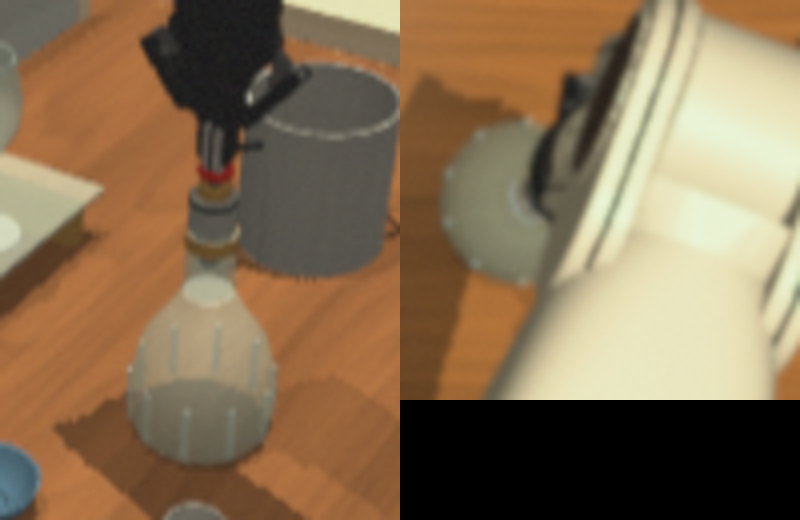

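>>> {"name": "move_arm", "arguments": {
  "motion": [
    [0, [0, 0, 0.01], 0],
    [0, [0, 0, 0.02], 0],
    [0, [0, 0, 0.03], 0],
    [0, [0, 0, 0.04], 0],
    [0, [0, 0, 0.05], 0],
    [0, [0, 0, 0.06], 0],
    [0, [0, 0, 0.07], 0],
    [0, [0, 0, 0.07], 0],
    [0, [0, 0, 0.07], 0],
    [0, [0, 0, 0.07], 0]
  ]
}}

```text
clock: 21.4
eef_pos: [0.4751, -0.1807, 0.242]
tool_rot: [0.708, 0.706, 0.0, 0.001]
ft_force: [-0.5, 0.4, 5.3]
grip_width: 0.0001
```

>>> {"name": "move_arm", "arguments": {
  "motion": [
    [0, [0, 0, 0.005], 0],
    [0, [0, 0, 0.01], 0],
    [0, [0, 0, 0.01], 0],
    [0, [0, 0, 0.015], 0],
    [0, [0, 0, 0.02], 0],
    [0, [0, 0, 0.02], 0],
    [0, [0, 0, 0.02], 0],
    [0, [0, 0, 0.02], 0],
    [0, [0, 0, 0.02], 0],
    [0, [0, 0, 0.02], 0]
  ]
}}

```text
clock: 22.4
eef_pos: [0.4752, -0.1807, 0.2413]
tool_rot: [0.708, 0.706, 0.0, 0.001]
ft_force: [-1.9, 0.5, 7.1]
grip_width: 0.0002
```

>>> {"name": "move_arm", "arguments": {
  "motion": [
    [0, [0, 0, 0.01], 0],
    [0, [0, 0, 0.015], 0],
    [0, [0, 0, 0.02], 0],
    [0, [0, 0, 0.025], 0],
    [0, [0, 0, 0.03], 0],
    [0, [0, 0, 0.035], 0],
    [0, [0, 0, 0.04], 0],
    [0, [0, 0, 0.045], 0],
    [0, [0, 0, 0.05], 0],
    [0, [0, 0, 0.05], 0]
  ]
}}

```text
clock: 23.4
eef_pos: [0.4754, -0.1808, 0.2394]
tool_rot: [0.708, 0.706, 0.001, 0.001]
ft_force: [-1.7, 1.1, 9.7]
grip_width: -0.0001
```

>>> {"name": "move_arm", "arguments": {
  "motion": [
    [0, [0, 0, 0.005], 0],
    [0, [0, 0, 0.005], 0],
    [0, [0, 0, 0.01], 0],
    [0, [0, 0, 0.01], 0],
    [0, [0, 0, 0.015], 0],
    [0, [0, 0, 0.015], 0],
    [0, [0, 0, 0.02], 0],
    [0, [0, 0, 0.02], 0],
    [0, [0, 0, 0.02], 0],
    [0, [0, 0, 0.02], 0]
  ]
}}

```text
clock: 24.4
eef_pos: [0.4755, -0.1808, 0.2387]
tool_rot: [0.708, 0.706, 0.001, 0.001]
ft_force: [-2.2, 0.4, 10.7]
grip_width: -0.0002
```

>>> {"name": "move_arm", "arguments": {
  "motion": [
    [0, [0, 0, 0.005], 0],
    [0, [0, 0, 0.005], 0],
    [0, [0, 0, 0.01], 0],
    [0, [0, 0, 0.01], 0],
    [0, [0, 0, 0.015], 0],
    [0, [0, 0, 0.015], 0],
    [0, [0, 0, 0.02], 0],
    [0, [0, 0, 0.02], 0],
    [0, [0, 0, 0.025], 0],
    [0, [0, 0, 0.025], 0]
  ]
}}

```text
clock: 25.4
eef_pos: [0.4756, -0.1808, 0.2378]
tool_rot: [0.708, 0.706, 0.001, 0.002]
ft_force: [-2.3, 1.3, 11.8]
grip_width: -0.0
```

>>> {"name": "move_arm", "arguments": {
  "motion": [
    [0, [0, 0, 0.005], 0],
    [0, [0, 0, 0.005], 0],
    [0, [0, 0, 0.01], 0],
    [0, [0, 0, 0.01], 0],
    [0, [0, 0, 0.01], 0],
    [0, [0, 0, 0.01], 0],
    [0, [0, 0, 0.01], 0],
    [0, [0, 0, 0.01], 0],
    [0, [0, 0, 0.01], 0],
    [0, [0, 0, 0.01], 0]
  ]
}}

```text
clock: 26.4
eef_pos: [0.4757, -0.1809, 0.2377]
tool_rot: [0.708, 0.706, 0.001, 0.002]
ft_force: [-3.3, 0.4, 13.5]
grip_width: 0.0003
```

>>> {"name": "move_arm", "arguments": {
  "motion": [
    [0, [0, 0, 0.005], 0],
    [0, [0, 0, 0.01], 0],
    [0, [0, 0, 0.01], 0],
    [0, [0, 0, 0.01], 0],
    [0, [0, 0, 0.01], 0],
    [0, [0, 0, 0.01], 0],
    [0, [0, 0, 0.01], 0],
    [0, [0, 0, 0.01], 0],
    [0, [0, 0, 0.01], 0],
    [0, [0, 0, 0.01], 0]
  ]
}}

```text
clock: 27.4
eef_pos: [0.4758, -0.1809, 0.2377]
tool_rot: [0.708, 0.706, 0.001, 0.002]
ft_force: [-2.9, 1.3, 15.4]
grip_width: -0.0002
```

```bash
python3 look.py 11
```

```text
eef [ 0.4758 -0.1809  0.2377] shift [-0.002 -0.014 -0.457] yaw 89.79 tiltz [ 0.0047 -0.0018 -1.    ] roll -0.034
[-2.87830081  1.29198013 15.37183699] -0.0001666272920540963 27.4
```

View pics/st11.png

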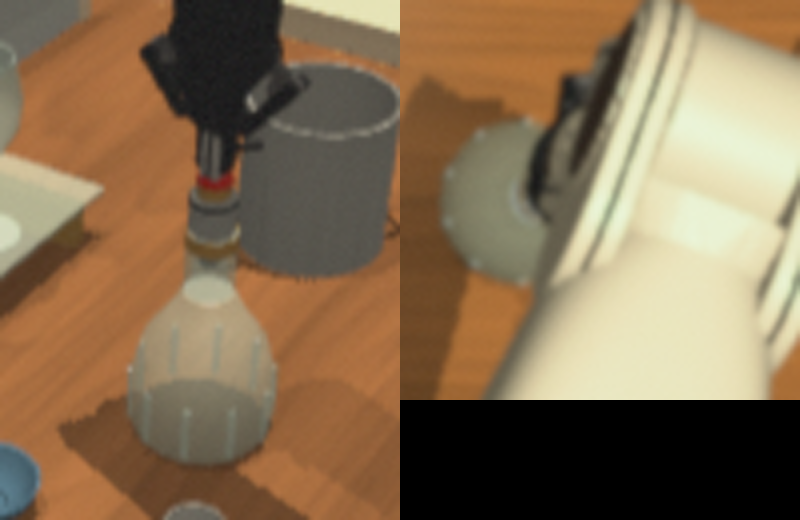

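View pics/w11.png

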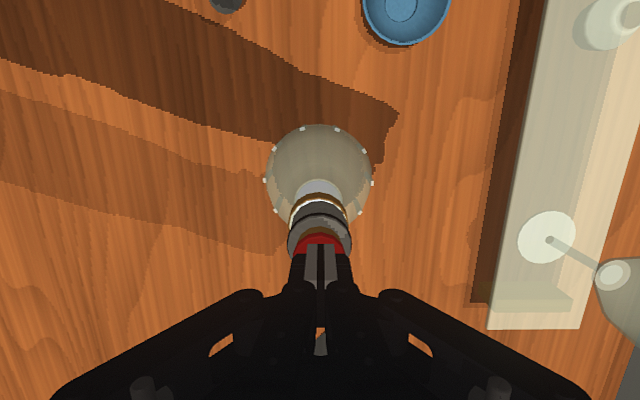

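The TCP has stalled at z 0.2377 while the force keeps rising (15.4 N), so this is the second stop. It has been held long enough, so I'll release it straight up.

>>> {"name": "move_arm", "arguments": {
  "motion": [
    [0, [0, 0, -0.05], 0],
    [0, [0, 0, -0.12], 0],
    [0, [0, 0, -0.2], 0],
    [0, [0, 0, -0.3], 0],
    [0, [0, 0, -0.4], 0],
    [0, [0, 0, -0.6], 0],
    [0, [0, 0, -0.9], 0],
    [0, [0, 0, -1.2], 0],
    [0, [0, 0, -1.4], 0],
    [0, [0, 0, -1.5], 0]
  ]
}}

```text
clock: 28.55
eef_pos: [0.4753, -0.1808, 0.3107]
tool_rot: [0.708, 0.706, 0.0, 0.001]
ft_force: [0.1, 0.6, 0.1]
grip_width: -0.0004
```

>>> {"name": "move_arm", "arguments": {
  "motion": [
    [0, [0, 0, 0], 0],
    [0, [0, 0, 0], 0],
    [0, [0, 0, 0], 0],
    [0, [0, 0, 0], 0],
    [0, [0, 0, 0], 0],
    [0, [0, 0, 0], 0],
    [0, [0, 0, 0], 0],
    [0, [0, 0, 0], 0],
    [0, [0, 0, 0], 0],
    [0, [0, 0, 0], 0]
  ]
}}

```text
clock: 29.55
eef_pos: [0.475, -0.1806, 0.3096]
tool_rot: [0.708, 0.706, 0.0, 0.0]
ft_force: [0.1, 0.4, 0.4]
grip_width: 0.0003
```

```bash
python3 look.py 12;python3 - <<'E'
import pickle
from h import *
o,c,t,s=pickle.load(open("l12.pkl","rb"));s0=pickle.load(open("l9.pkl","rb"))[3]
f=lambda s:cv2.resize(s["color"][130:240,345:405,::-1],None,fx=5,fy=5,interpolation=cv2.INTER_CUBIC)
cv2.imwrite("pics/cmp.png",np.hstack([f(s0),f(s)]))
E
```

```text
eef [ 0.475  -0.1806  0.3096] shift [-0.008  0.001  0.981] yaw 89.79 tiltz [ 1.e-04 -0.e+00 -1.e+00] roll -0.035
[0.05641494 0.41555739 0.39115399] 0.00031011294314192776 29.55
```

View pics/cmp.png

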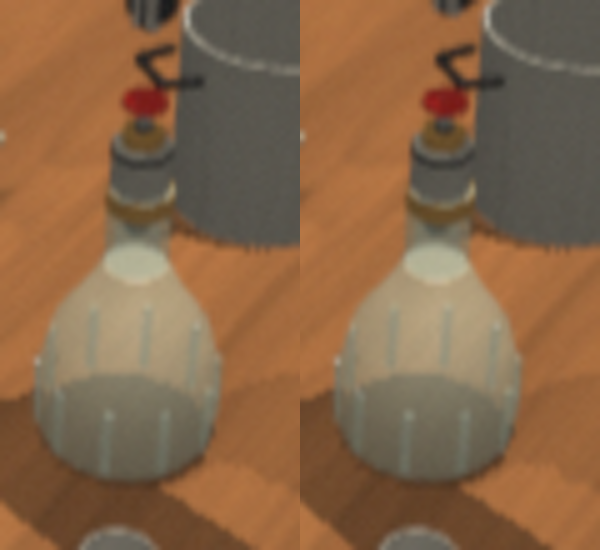

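View pics/w12.png

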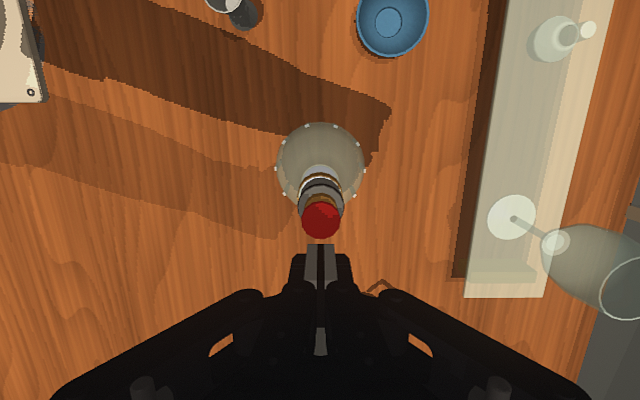

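The before (left) and after views match: the cap is back at crop (145,100), the barrel sits on the gilt rim, and the decanter is upright and hasn't moved. The gripper is clear, about 58 mm above the cap.

```bash
python3 -c "
from workcell import *
print(job_done())"
```

```text
the job is handed in; nothing more can be done
None
```

I closed the decanter with the pump stopper, let go, pressed the red plunger to its second stop, let it spring back and handed the job in. The hand-in gives no verdict.

- **Seating:** The stopper touched home at TCP z 0.1951 m, the height I had predicted, with only about 6 N of contact force. After I let go, the pictures showed it upright on the rim.
- **Pressing:** The plunger yielded at the first stop at about 5–7 N (TCP z about 0.242 m). It stalled at the second stop at 0.2377 m, about 13.6 mm below the rest height. The highest force I read was 15.4 N, against the 25 N limit, but I only had readings at the end of each move.
- **Hold time:** I held the second stop for about 2 s, longer than the half second you asked for. Each move lasts a full second, and I added one more to make sure it was on the stop.
- **Last checks:** The side views before and after pressing look the same: cap fully back up, stopper home, decanter upright and not moved. The gripper was clear of everything. No barware in view looked moved, but the bystanders' positions were not measured again.
- **Slip while gripping:** A repeated offset dragged the stopper about 2 mm sideways in the stand's hole (3.6 N). It was still upright and centred to within about 1.5 mm over the mouth.

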